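# Feel out the proud pad of a levelling stage and press it level

## Task

One of the five steel pads on the levelling stage stands a few millimetres proud, so the cassette tray would rock on it. Take the probe from its holder, feel the pads gently with its tip to find the proud one, and press that pad down with the probe until it is level with the other four. Do not push the other pads down, do not drive the probe hard into the stage's deck, leave everything else where it is, and put the probe back home in its holder.

Things in the scene. Friction and masses are not known exactly. Their poses are not given: they have to be found in the camera images.
- stage: levelling stage for the test-cassette tray: square grey metal block 164 x 164 mm, fixed to the table, its flat deck 40 mm above the table. Origin at the centre of its underside, z up, x and y along its sides. Five identical round steel pads, 27 mm across, stick up from the deck at the centre and near the corners
- place_0 (a point): point on the stage's deck, 40 mm above the table, on the axis of the centre pad. Four of the five pads share one level, somewhere from 5 to 15 mm above the deck (it differs from time to time and is not told); one pad, at any of the five places, stands 3 to 4.5 mm higher than those
- place_1 (a point): point on the stage's deck, 40 mm above the table, on the axis of the pad at the stage's +x +y corner
- place_2 (a point): point on the stage's deck, 40 mm above the table, on the axis of the pad at the stage's +x -y corner
- place_3 (a point): point on the stage's deck, 40 mm above the table, on the axis of the pad at the stage's -x +y corner
- place_4 (a point): point on the stage's deck, 40 mm above the table, on the axis of the pad at the stage's -x -y corner
- proud_pad (a joint): height (m) of the top of the proud pad above the common level of the other pads; 0 is level, negative is too deep. Each of the five pads is a stiff friction slide without a spring: it stays put under a light touch, gives way at a push of about 9 N, stays where it is left, and can go at most 8 mm below level. This value does not tell which of the five places the proud pad is at
- level_pad_1 (a joint): height (m) of the top of one of the other four pads relative to its starting level: 0 is level, negative is pushed down. It does not tell at which place this pad is
- level_pad_2 (a joint): height (m) of the top of one of the other four pads relative to its starting level: 0 is level, negative is pushed down. It does not tell at which place this pad is
- level_pad_3 (a joint): height (m) of the top of one of the other four pads relative to its starting level: 0 is level, negative is pushed down. It does not tell at which place this pad is
- level_pad_4 (a joint): height (m) of the top of one of the other four pads relative to its starting level: 0 is level, negative is pushed down. It does not tell at which place this pad is
- probe: hand probe, 102 mm long, 0.12 kg, loose, standing upright in its holder. Origin at the tip (lower end), z up along the probe. Round steel stem 12 mm across with a ball end from 0 to 50 mm, round black shoulder 40 mm across from 50 to 56 mm, then a square orange grip 18 x 18 mm, faces along its x and y axes, up to 102 mm; grip it there from above, fingertips just over the shoulder
- probe_tip (a point): the lowest point of the probe's ball end (the probe's origin); about 10 mm above the table when the probe is home
- holder: probe holder: blue block 70 x 70 mm, 60 mm high, fixed, on a grey foot 86 mm square; upright round hole 17 mm across right through its middle. Origin at the centre of its underside. The probe is home when its stem hangs in the hole and its shoulder rests on the block's top, tip 10 mm above the block's underside
- holder_mouth (a point): centre of the holder's hole at the block's top, 60 mm above the table
- cup_a: bystander: specimen cup with yellow screw lid, 68 mm across, 62 mm high, origin under its centre
- lid_c: bystander: loose yellow lid, 68 mm across, 17 mm high, origin under its centre
- cassette: bystander: white and blue test cassette lying flat, 31 x 100 x 5 mm, origin under its centre
- stamp: bystander: dark self-inking stamp, 40 x 67 x 78 mm, origin under its centre
Not all that is in view belongs to the job. What is meant by the probe is not green, white or yellow, and is the larger of those in its own colour.

How it is judged:
By the outcome, as a careful person would: the job done as asked, in the order asked, and still so for the second after the job is handed in, with the robot touching nothing.
It also fails if it takes over 67 s, if anything falls off the work surface, if the arm or the gripper's body presses on something with over 40 N, if the wrist force passes 120 N, or if a joint passes its speed limit or range.

## Robot

A 6-joint arm with a two-finger parallel gripper is mounted at the origin on the work surface; the furniture and walls round the work are solid. World frame = base frame: x ahead of the robot, y to its left, z up, the work surface at z = 0. Lengths are in m, angles in degrees, forces in N, time in s.
With the tool pointing down it reaches from about 0.35 to 0.975 m from the base axis. Payload 4.9 kg.
Tool frame: the origin (TCP) lies midway between the tips of the shut fingers; the grasp point (between the pads) lies 19 mm behind it (r.hold_point_z is the distance from the TCP to the grasp point, in m); x points along the fingers, z is the direction in which the jaws open and shut, and the axes are right-handed (so a half turn about x gives the same grasp; the last joint's range is limited). The gripper opens to 85 mm and grips with 20 to 120 N. Pads are 22 mm wide; open, the fingers measure 114 mm over their backs; the gripper's body (76 mm by 85 mm) begins 54 mm behind the grasp point. The pads swing forward as they close: fully open they stand 13 mm farther back than shut.
Start: joints at [-75.115, 3.019, 92.412, -0, 84.569, -6.818], TCP at [0.231, -0.581, 0.231] pointing down, gripper open.
Joint ranges: [-172.51, 172.51], [-57.92, 126.97], [3.15, 148.05], [-58.71, 238.71], [5.1, 150.11], [-179.66, 179.66]. Speed limits (degrees/s): [147.25, 147.25, 180, 180, 180, 180].

## Interface

Orientations are given as a 3x3 rotation matrix whose columns are the frame's x, y, z axes.
In Python, from rig import r, inverse_kinematics, status, viewer, workorder gives the robot as it stands. Calls block until the motion is done:
- r.move_to(position, orientation): joint-space move of the TCP to a pose.
- r.line_to(position, rate=0.15, frame=None, force_limit=None): straight line of the TCP; frame=None keeps the orientation; rate is the mean speed in m/s. With force_limit (N) it stops when the force on the tool has changed by that much, and returns True; else False.
- r.set_joints(angles): joint-space move.
- r.open_gripper() and r.grab(f_grip=None): open the fingers fully, or close them until they stop; f_grip is the grip in N (None keeps the last).
- r.wait(seconds).
- inverse_kinematics(position, orientation): joint angles nearest the present ones, or None.
- status.get_obs(): the state.
- viewer.snapshot(name): name is "side" or "top" or "wrist"; returns (picture, depth): 400x640x3 uint8, red, green, blue; 400x640 float32, m along the optical axis (not along the pixel's ray), 0 where there is no reading.
- viewer.get_calibration(name): a dict with "fx", "fy", "cx", "cy" (pixels), "R" (3x3) and "t" (3): a world point X has camera coordinates R X + t. Camera axes: x right, y down, z forward; pixel columns grow to the right and rows downward; lengths in m; the calibration is good to about 2 mm. A picture is of the moment at which its call begins: read the wrist's pose just before it. get_calibration takes no time and is no camera call; for the wrist camera it gives the pose at the moment of the call.
A pose or a line that the arm cannot do raises r.MotionError and nothing moves.
- workorder.finish_job(): hands the job in, once; it reports no verdict.
The state is a dict: "time": time; "qpos": joint angles; "dq": joint speeds; "joint_efforts": joint torques, N m; "eef_pos": TCP position; "ee_rot": TCP orientation; "contact_force": force on the tool from outside, world axes, zero at the start; "wrist_torque": the same for the moment, N m; "gripper_width": finger opening in m.
Only numpy, scipy, OpenCV 4.12 (cv2) and the standard library are available. Lean on these libraries where they do the work, as an engineer would, in place of code of your own. Each camera call takes 0.05 s, during which the arm holds its last target.

## Working session

There is one attempt and no reset: what is moved stays moved. The work goes in short steps, each a Python script; the robot and the scene stay as the last script left them, time stands still between calls to the robot, and variables do not carry over. Pictures are saved under pics/ and viewed, and the job is handed in when it is done.

```bash
ls; mkdir -p pics
cat > h.py <<'E'
import numpy as np, cv2
from rig import r, inverse_kinematics, status, viewer, workorder
def snap(n,f):
    c=viewer.get_calibration(n); p,d=viewer.snapshot(n)
    cv2.imwrite('pics/%s.png'%f,p[:,:,::-1]); np.savez('pics/%s.npz'%f,p=p,d=d,**{k:np.array(v) for k,v in c.items()})
    return p,d,c
def pts(d,c):
    v,u=np.mgrid[:d.shape[0],:d.shape[1]]
    X=np.stack([(u-c['cx'])/c['fx']*d,(v-c['cy'])/c['fy']*d,d],-1)
    return (X-np.array(c['t']))@np.array(c['R'])
def plane(u,v,z,c):
    R=np.array(c['R']);t=np.array(c['t']);o=-R.T@t
    a=R.T@np.array([(u-c['cx'])/c['fx'],(v-c['cy'])/c['fy'],1.])
    return o+a*(z-o[2])/a[2]
E
python3 - <<'E'
from h import *
np.set_printoptions(precision=4,suppress=True)
for n in('top','side','wrist'):
    p,d,c=snap(n,n+'0'); print(n,c)
s=status.get_obs();print(s, r.hold_point_z)
E
```

```text
pics
top {'fx': 410.9812048185484, 'fy': 410.9812048185484, 'cx': 327.27141989104075, 'cy': 202.00932556099403, 'R': array([[ 0.0056, -0.9998,  0.0214],
       [-0.9835, -0.0093, -0.1806],
       [ 0.1807, -0.02  , -0.9833]]), 't': array([-0.0614,  0.5693,  1.1635])}
side {'fx': 425.04361180414116, 'fy': 425.04361180414116, 'cx': 320.05474715733754, 'cy': 207.77992874765786, 'R': array([[-0.9298, -0.3679, -0.0008],
       [-0.1673,  0.4247, -0.8897],
       [ 0.3277, -0.8272, -0.4565]]), 't': array([0.5285, 0.1802, 0.889 ])}
wrist {'fx': 339.2018022984194, 'fy': 339.2018022984194, 'cx': 321.20839624554856, 'cy': 197.8347621413389, 'R': array([[ 0.3693, -0.9293, -0.0016],
       [-0.8959, -0.3565,  0.2651],
       [-0.2469, -0.0965, -0.9642]]), 't': array([-0.6241, -0.0356,  0.3786])}
{'time': 0.15, 'qpos': array([-75.1154,   3.0496,  92.4753,   0.0007,  84.5698,  -6.819 ]), 'dq': array([-0.0293, -0.1467, -0.2831, -0.0339,  0.0075,  0.1081]), 'joint_efforts': array([  0.    , -39.4244, -37.0722,  -0.0001,   0.0047,  -0.    ]), 'eef_pos': array([ 0.231 , -0.5802,  0.2303]), 'ee_rot': array([[-0.0004,  0.9291,  0.3698],
       [ 0.0016,  0.3698, -0.9291],
       [-1.    ,  0.0002, -0.0016]]), 'contact_force': array([ 0.1619, -0.1749,  0.3556]), 'wrist_torque': array([-0.0255, -0.0061, -0.0317]), 'gripper_width': 0.08515322959513942} 0.0187
```

View pics/top0.png

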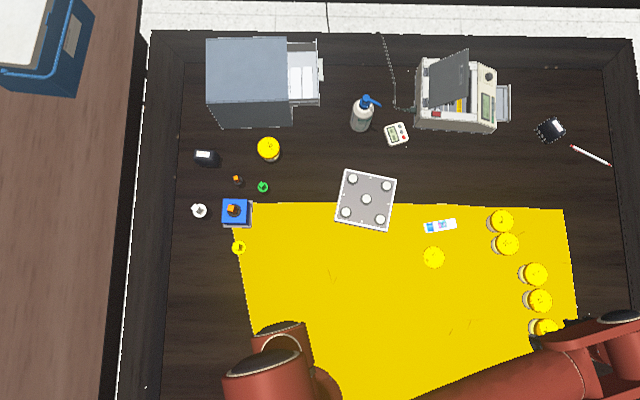

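View pics/side0.png

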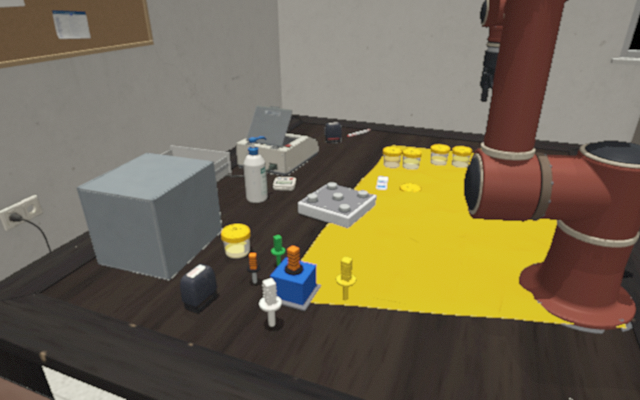

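The top view shows the holder with the large orange probe at about (236,211), the stage around (366,199), and decoy probes at (199,210), (238,180), (263,187) and (239,247). Next I'll measure these.

Run:
```python
from h import *
np.set_printoptions(precision=4,suppress=True)
def load(f):
    z=np.load('pics/%s.npz'%f); return z['p'],z['d'],{k:z[k] for k in('fx','fy','cx','cy','R','t')}
for n in('top0','side0'):
    p,d,c=load(n);X=pts(d,c);hsv=cv2.cvtColor(p,cv2.COLOR_RGB2HSV);H,S,V=[hsv[...,i].astype(int) for i in range(3)]
    ws=(X[...,0]>.3)&(X[...,0]<1.0)&(X[...,1]>-.3)&(X[...,1]<.6)&(X[...,2]>0.01)&(X[...,2]<.2)&(d>0)
    for nm,m in dict(blue=(H>105)&(H<125)&(S>150),orange=(H<18)&(S>150)&(V>100),green=(H>45)&(H<80)&(S>120),yellow=(H>22)&(H<32)&(S>150),grey=(S<40)&(V>90)).items():
        m=(m&ws).astype(np.uint8)
        k,l,st,ce=cv2.connectedComponentsWithStats(m)
        for i in range(1,k):
            if st[i,4]<12: continue
            q=X[l==i]; print(n,nm,st[i],ce[i].round(1),'med',np.median(q,0),'z',np.percentile(q[:,2],[2,98]),'x',np.percentile(q[:,0],[2,98]),'y',np.percentile(q[:,1],[2,98]))
p,d,c=load('top0');
cv2.imwrite('pics/t0z.png',cv2.resize(p[140:260,180:410,::-1],None,fx=3.4,fy=3.4,interpolation=cv2.INTER_CUBIC))
```

```text
top0 blue [360  95  21  14 103] [367.  101.8] med [ 0.8306 -0.1596  0.186 ] z [0.1545 0.1934] x [0.8181 0.846 ] y [-0.1981 -0.1457]
top0 blue [222 199  25  25 410] [234.4 211.4] med [0.5335 0.2105 0.0608] z [0.0556 0.0669] x [0.5064 0.5739] y [0.1802 0.2485]
top0 green [258 182  10  11  80] [262.4 187. ] med [0.612  0.1343 0.0457] z [0.0392 0.0827] x [0.6018 0.6274] y [0.1234 0.1503]
top0 yellow [258 137  21  21 344] [268.  147.2] med [0.734  0.1221 0.0613] z [0.0564 0.0657] x [0.7057 0.7628] y [0.0926 0.1513]
top0 yellow [396 209  12  26 122] [401.6 220.4] med [ 0.5205 -0.2852  0.0121] z [0.0101 0.0173] x [0.4882 0.5548] y [-0.2992 -0.2682]
top0 yellow [359 237   8   5  19] [362.9 238.7] med [ 0.465  -0.1665  0.0118] z [0.0105 0.0142] x [0.4597 0.471 ] y [-0.1754 -0.1551]
top0 yellow [232 241  14  14 149] [238.6 247.5] med [0.4316 0.1931 0.0588] z [0.0528 0.1064] x [0.4151 0.452 ] y [0.1789 0.2135]
top0 yellow [358 241   7   6  15] [361.5 243.3] med [ 0.4527 -0.1633  0.0112] z [0.0102 0.0157] x [0.4444 0.4581] y [-0.1681 -0.152 ]
top0 yellow [323 245  13  24  85] [329.4 257.6] med [
[... 5767 characters left out ...]
.0257] z [0.0112 0.0428] x [0.7039 0.7086] y [0.1105 0.1304]
side0 grey [169 251  10  15  54] [173.2 259.1] med [0.8126 0.2529 0.0432] z [0.0247 0.0635] x [0.8106 0.8144] y [0.2407 0.265 ]
side0 grey [180 257   4   9  17] [181.3 261.5] med [0.8136 0.2283 0.0238] z [0.0128 0.0322] x [0.8125 0.8162] y [0.2218 0.2337]
side0 grey [184 264  25  18 193] [195.4 271.7] med [0.7058 0.3117 0.0791] z [0.0764 0.0811] x [0.6933 0.7185] y [0.287  0.3336]
side0 grey [253 273   4   8  27] [254.4 276.3] med [0.6352 0.213  0.0188] z [0.0109 0.0289] x [0.6325 0.6393] y [0.2102 0.2156]
side0 grey [260 278  22  46 554] [270.3 299. ] med [0.538  0.3197 0.0614] z [0.0154 0.1036] x [0.524  0.5588] y [0.3009 0.3328]
```

View pics/t0z.png

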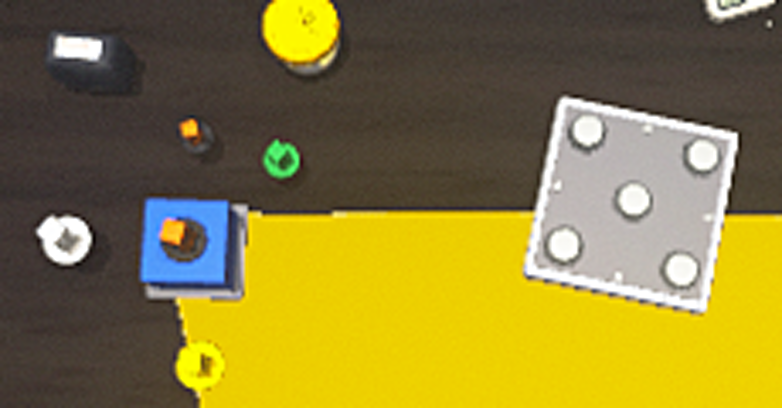

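```bash
cat >> h.py <<'E'
def ori(psi):
    a=np.deg2rad(psi); z=np.array([np.cos(a),np.sin(a),0]); x=np.array([0,0,-1.]); return np.stack([x,np.cross(z,x),z],1)
def camoff():
    c=viewer.get_calibration('wrist'); s=status.get_obs(); T=np.array(s['ee_rot']); R=np.array(c['R'])
    o=-R.T@np.array(c['t']); return T.T@(o-s['eef_pos']), T.T@R[2]
E
python3 - <<'E'
from h import *
np.set_printoptions(precision=4,suppress=True)
o,f=camoff(); print(o,f)
def look(tgt,psi,h):   # tcp height h
    T=ori(psi); O=T@o; F=T@f
    k=(tgt[2]-(h+O[2]))/F[2]; p=np.array(tgt)-F*k-O; return np.array([p[0],p[1],h]),T
for nm,tgt,psi,h in(('wst',(.58,-.172,.045),0,.22),('whold',(.54,.214,.09),0,.24)):
  best=None
  for ps in (0,90,-90,30,60,-30,-60):
    p,T=look(tgt,ps,h); q=inverse_kinematics(p,T)
    if q is not None: print(nm,ps,p,np.array(q))
E
```

```text
[-0.1433  0.0657  0.    ] [ 0.9642 -0.2654  0.0001]
wst 0 [ 0.5799 -0.1501  0.22  ] [-21.6289  -0.0661  96.6405  -0.      83.4256 -21.6289]
wst 90 [ 0.5581 -0.1721  0.22  ] [ -24.4326   -2.1091   98.6557   -0.       83.4534 -114.4326]
wst -90 [ 0.6019 -0.1719  0.22  ] [-22.751    3.5462  92.9496  -0.      83.5042  67.249 ]
wst 30 [ 0.569  -0.1531  0.22  ] [-22.293   -1.3993  97.9614  -0.      83.4379 -52.293 ]
wst 60 [ 0.561  -0.1611  0.22  ] [-23.3266  -2.1564  98.7017   0.      83.4547 -83.3266]
wst -30 [ 0.5909 -0.153   0.22  ] [-21.5022   1.4615  95.0995  -0.      83.439    8.4978]
wst -60 [ 0.5989 -0.161   0.22  ] [-21.9192   2.7754  93.7508   0.      83.4738  38.0808]
whold 0 [0.5399 0.229  0.24  ] [15.7135 -2.478  97.0968 -0.     85.3813 15.7135]
whold 90 [0.525  0.2139 0.24  ] [ 14.6502  -5.178   99.6688  -0.      85.5093 -75.3498]
whold -90 [0.555  0.2141 0.24  ] [ 13.926   -1.3374  95.9831  -0.      85.3543 103.926 ]
whold 30 [0.5325 0.2269 0.24  ] [ 15.72    -3.5342  98.1135  -0.      85.4206 -14.28  ]
whold 60 [0.527  0.2214 0.24  ] [ 15.3339  -4.5261  99.0559  -0.      85.4701 -44.6661]
whold -30 [0.5474 0.227  0.24  ] [15.3301 -1.6367 96.2769 -0.     85.3598 45.3301]
whold -60 [0.5529 0.2215 0.24  ] [14.6786 -1.2227 95.8702 -0.     85.3525 74.6786]
```

Run:
```python
from h import *
np.set_printoptions(precision=4,suppress=True)
o,f=camoff()
def look(tgt,psi,h):
    T=ori(psi); O=T@o; F=T@f
    k=(tgt[2]-(h+O[2]))/F[2]; p=np.array(tgt)-F*k-O; return np.array([p[0],p[1],h]),T
r.move_to(*look((.58,-.172,.045),0,.24)); r.wait(.2); snap('wrist','wst')
r.move_to(*look((.54,.214,.09),0,.26)); r.wait(.2); snap('wrist','whold')
print(status.get_obs()['time'])
```

```text
4.0833
```

View pics/wst.png

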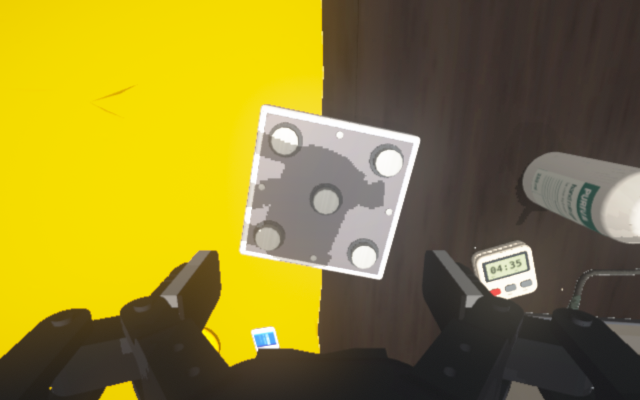

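View pics/whold.png

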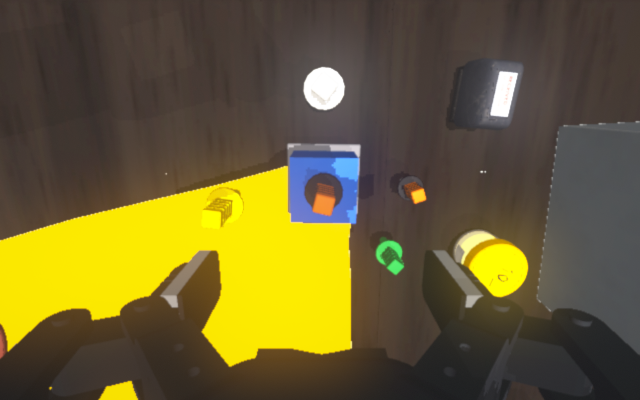

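The wrist views show the stage centred near (331,192) with five pads, and the holder near (324,186) with the orange grip top near (324,205), slightly turned.

```bash
cat > m.py <<'E'
from h import *
np.set_printoptions(precision=4,suppress=True)
def load(f):
    z=np.load('pics/%s.npz'%f); return z['p'],z['d'],{k:z[k] for k in('fx','fy','cx','cy','R','t')}
E
python3 - <<'E'
from m import *
p,d,c=load('wst');X=pts(d,c)
m=((X[...,2]>.03)&(X[...,2]<.075)&(d>0)&(np.hypot(X[...,0]-.58,X[...,1]+.172)<.14)).astype(np.uint8)
cs,_=cv2.findContours(m,0,2);cs=max(cs,key=cv2.contourArea)
P=np.array([plane(u,v,.04,c)[:2] for u,v in cs[:,0]]);print('rect',cv2.minAreaRect((P*1000).astype(np.float32)))
m=((X[...,2]>.043)&(X[...,2]<.07)&(d>0)&(np.hypot(X[...,0]-.58,X[...,1]+.172)<.1)).astype(np.uint8)
k,l,st,ce=cv2.connectedComponentsWithStats(m)
for i in range(1,k):
    if st[i,4]>100:
        q=X[l==i]; z=np.median(q[:,2]); cc=ce[i]; print(st[i],cc,z,q[:,2].std(),plane(*cc,z,c))
p,d,c=load('whold');X=pts(d,c);hsv=cv2.cvtColor(p,cv2.COLOR_RGB2HSV).astype(int)
w=(np.hypot(X[...,0]-.54,X[...,1]-.214)<.08)&(d>0)
b=(w&(hsv[...,0]>100)&(hsv[...,0]<128)&(hsv[...,1]>110)&(X[...,2]>.05)).astype(np.uint8)
cs,_=cv2.findContours(b,0,2);cs=max(cs,key=cv2.contourArea)
P=np.array([plane(u,v,.06,c)[:2] for u,v in cs[:,0]]);print('holder',cv2.minAreaRect((P*1000).astype(np.float32)))
t=(w&(X[...,2]>.108)).astype(np.uint8); print(t.sum(), np.median(X[w&(X[...,2]>.105)],0),X[w][:,2].max())
cs,_=cv2.findContours(t,0,2);cs=max(cs,key=cv2.contourArea)
P=np.array([plane(u,v,.112,c)[:2] for u,v in cs[:,0]]);print('probe',cv2.minAreaRect((P*1000).astype(np.float32)))
s=(w&(X[...,2]>.062)&(X[...,2]<.070)).astype(np.uint8); print('shoulder',s.sum())
cs,_=cv2.findContours(s,0,2);cs=max(cs,key=cv2.contourArea);P=np.array([plane(u,v,.066,c)[:2] for u,v in cs[:,0]]);print(cv2.minEnclosingCircle((P*1000).astype(np.float32)))
cv2.imwrite('pics/wh_z.png',cv2.resize(p[130:240,260:390,::-1],None,fx=5,fy=5,interpolation=cv2.INTER_NEAREST))
p,d,c=load('top0')
cv2.imwrite('pics/ws_z.png',cv2.resize(load('wst')[0][95:290,230:430,::-1],None,fx=3,fy=3,interpolation=cv2.INTER_NEAREST))
E
```

```text
rect ((583.129150390625, -172.52871704101562), (161.7846221923828, 161.44955444335938), 78.42699432373047)
[270 127  31  28 622] [284.7974 140.1817] 0.05130138460381586 0.001831553052395976 [ 0.5432 -0.1122  0.0513]
[374 148  30  29 633] [387.9463 161.3776] 0.05527929421068639 0.002480800697370926 [ 0.6435 -0.1324  0.0553]
[311 187  29  27 555] [325.755  200.1622] 0.0512862831566745 0.0019134872703399808 [ 0.583  -0.1727  0.0513]
[255 224  27  26 530] [267.9302 236.8528] 0.05123903284057302 0.0019705865512838826 [ 0.5225 -0.2126  0.0512]
[351 242  26  26 515] [363.3417 254.8291] 0.05127944948688293 0.0021000005027691244 [ 0.6231 -0.2332  0.0513]
holder ((541.4420776367188, 214.66546630859375), (70.91393280029297, 69.96780395507812), 88.88710021972656)
50922 [0.5393 0.2443 0.3353] 0.3589071075327337
probe ((536.79736328125, 83.72280883789062), (171.76205444335938, 680.0133666992188), 89.88650512695312)
shoulder 713
((541.68896484375, 213.2247314453125), 21.516803741455078)
```

View pics/wh_z.png

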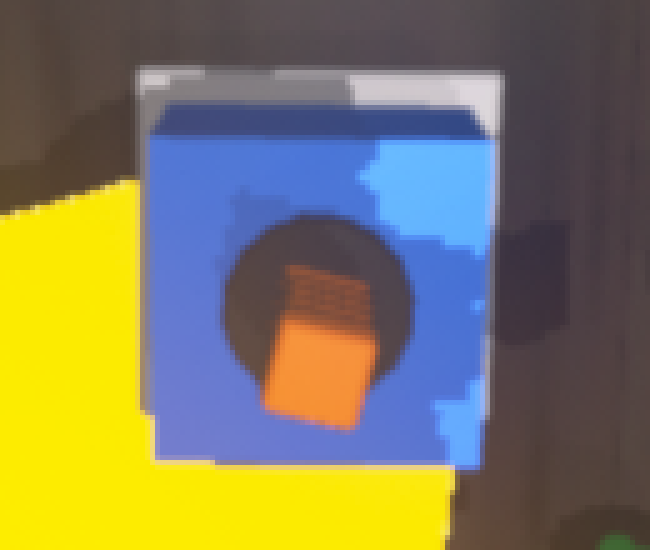

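Run:
```python
from m import *
p,d,c=load('whold');X=pts(d,c);hsv=cv2.cvtColor(p,cv2.COLOR_RGB2HSV).astype(int)
w=(np.hypot(X[...,0]-.54,X[...,1]-.214)<.05)&(d>0)&(X[...,2]<.13)
t=(w&(X[...,2]>.107)&(hsv[...,2]>180)&(hsv[...,0]<20)).astype(np.uint8); print(t.sum(), np.median(X[t>0],0))
cs,_=cv2.findContours(t,0,2);cs=max(cs,key=cv2.contourArea)
P=np.array([plane(u,v,.112,c)[:2] for u,v in cs[:,0]]);print('probe',cv2.minAreaRect((P*1000).astype(np.float32)))
u=cv2.minAreaRect(cs);print(u)
```

```text
361 [0.5406 0.2142 0.1125]
probe ((540.9503173828125, 213.8826141357422), (17.386512756347656, 17.444849014282227), 75.38361358642578)
((323.4411926269531, 204.2353057861328), (19.402849197387695, 18.675243377685547), 14.03624439239502)
```

Run:
```python
from m import *
def S(t):
    s=status.get_obs(); print(t,round(s['time'],2),s['eef_pos'],s['contact_force'],round(s['gripper_width'],4)); return s
T=ori(-14.6); x,y=.5412,.2141
r.move_to([x,y,.15],T); r.line_to([x,y,.0695],.08); r.wait(.2)
S('down'); r.grab(80); s=S('grab'); print(s['ee_rot'])
np.save('pics/grasp.npy',s['eef_pos'])
r.line_to([x,y,.14],.1); r.wait(.2);S('up')
snap('wrist','wg'); snap('side','sg')
```

```text
down 5.97 [0.5416 0.2142 0.0702] [-0.376   0.6419 -0.2882] 0.0857
grab 6.59 [0.5414 0.2142 0.0697] [ 1.6703 -0.1391  1.221 ] 0.0168
[[ 0.0004  0.2521  0.9677]
 [ 0.0002  0.9677 -0.2521]
 [-1.      0.0002  0.0004]]
up 7.65 [0.5406 0.2139 0.1389] [ 0.6148  0.1331 -1.3411] 0.017
```

View pics/wg.png

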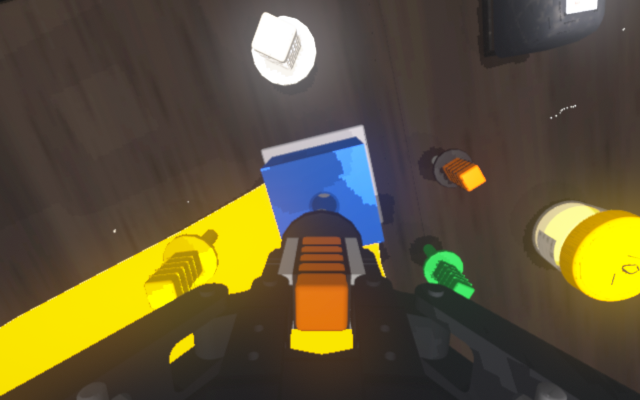

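View pics/sg.png

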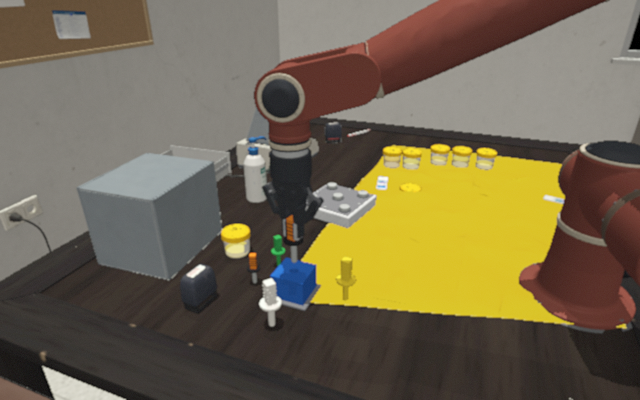

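The grip is held at (322,300) in the wrist view and the hole is visible below it at (323,203). Next I'll feel the pads.

```bash
cat > f.py <<'E'
from m import *
OFF=.0597
pads=[(.5432,-.1122),(.5830,-.1727),(.5225,-.2126),(.6231,-.2332),(.6435,-.1324)]
def S(t):
    s=status.get_obs(); print(t,round(s['time'],2),s['eef_pos'],s['contact_force'],round(s['gripper_width'],4)); return s
def feel(i,start=.062,lim=3.,end=.047,rate=.012):
    x,y=pads[i]
    r.line_to([x,y,start+OFF],.12); r.wait(.15); f0=status.get_obs()['contact_force'][2]
    hit=r.line_to([x,y,end+OFF],rate,force_limit=lim)
    s=status.get_obs(); print(i,hit,'t',round(s['time'],2),'tip',s['eef_pos'][2]-OFF,'xy',s['eef_pos'][:2],'dF',s['contact_force'][2]-f0)
    r.line_to([x,y,.066+OFF],.08)
    return hit,s['eef_pos'][2]-OFF
E
python3 - <<'E'
from f import *
r.move_to([*pads[0],.14],ori(-14.6)); 
print(feel(0)); 
snap('wrist','wf0')
E
```

```text
0 True t 10.35 tip 0.050367369331072415 xy [ 0.5431 -0.1122] dF 5.5188154193801395
(True, np.float64(0.050367369331072415))
```

View pics/wf0.png

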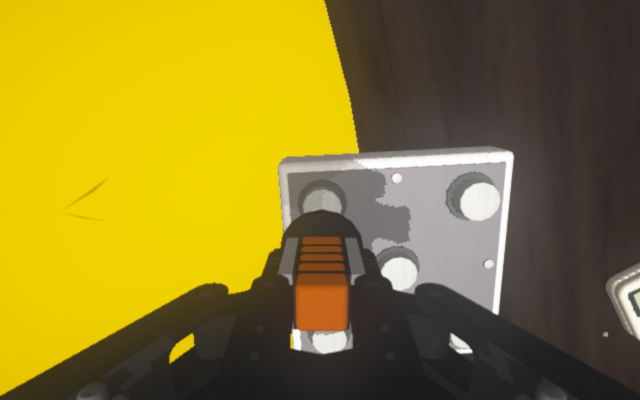

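The wrist view confirms the tip is over the pad at (323,200). The force overshot to 5.5 N, so I'll use a lower limit and a slower rate for the rest.

Run:
```python
from f import *
for i in (1,2,3,4):
    h,z=feel(i,start=.0605 if i==4 else .0575,lim=2.,rate=.006,end=.0475)
    if not h: break
```

```text
1 True t 12.79 tip 0.05040739777434859 xy [ 0.583  -0.1727] dF 4.758234176227662
2 True t 15.18 tip 0.0503762862036226 xy [ 0.5225 -0.2126] dF 4.59796422926012
3 True t 17.82 tip 0.050439828503386575 xy [ 0.6231 -0.2332] dF 5.814893621756552
4 True t 20.49 tip 0.05438331870437815 xy [ 0.6435 -0.1324] dF 6.815991065774873
```

Pad 4, at (0.6435, -0.1324), reads 4.0 mm above the other four, which agree to within 0.1 mm. I'll press it in small steps.

Run:
```python
from f import *
x,y=pads[4]; tgt=.0506
r.line_to([x,y,.056+OFF],.08); r.wait(.15)
cmd=.0545
n=0
while n<22:
    n+=1
    r.line_to([x,y,cmd+OFF],.015); r.wait(.08)
    s=status.get_obs(); z=s['eef_pos'][2]-OFF; print(n,round(s['time'],2),'cmd %.4f tip %.4f F'%(cmd,z),s['contact_force'][2])
    if z<tgt+.0001: break
    cmd-=min(.0007,max(.0002,(z-tgt)*.8))
r.line_to([x,y,.058+OFF],.08); r.wait(.1)
S('off')
feel(4,start=.0560,lim=2.,rate=.006,end=.0475)
```

```text
1 21.57 cmd 0.0545 tip 0.0544 F -1.3286934794464624
2 21.9 cmd 0.0538 tip 0.0541 F 1.7858032436120617
3 22.23 cmd 0.0531 tip 0.0539 F 6.129342915881081
4 22.57 cmd 0.0524 tip 0.0536 F 6.404194023387971
5 22.9 cmd 0.0517 tip 0.0530 F 7.42664743865863
6 23.23 cmd 0.0510 tip 0.0523 F 6.605101081616171
7 23.57 cmd 0.0503 tip 0.0517 F 8.011123729259737
8 23.9 cmd 0.0496 tip 0.0510 F 6.81518267420067
9 24.23 cmd 0.0493 tip 0.0507 F 7.189324686303222
10 24.57 cmd 0.0491 tip 0.0505 F 8.09048845286529
off 24.93 [ 0.6433 -0.1324  0.1171] [-0.5776 -0.5876 -1.7199] 0.0172
4 True t 26.23 tip 0.05071626567593379 xy [ 0.6435 -0.1324] dF 6.492391652060892
```

Run:
```python
from f import *
feel(1,start=.0565,lim=2.,rate=.006,end=.0475)
feel(3,start=.0565,lim=2.,rate=.006,end=.0475)
feel(4,start=.0565,lim=2.,rate=.006,end=.0475)
```

```text
1 True t 28.48 tip 0.050410764761612506 xy [ 0.5829 -0.1727] dF 5.415177872326467
3 True t 30.73 tip 0.05043704180301388 xy [ 0.6231 -0.2332] dF 5.418941240712023
4 True t 33.22 tip 0.05065503993087088 xy [ 0.6435 -0.1324] dF 4.207373037414836
```

No slip in the grip: the references are unchanged. Pad 4 is still about 0.25 mm high, so it gets one trim press.

Run:
```python
from f import *
x,y=pads[4]; tgt=.05027
r.line_to([x,y,.0525+OFF],.05); r.wait(.1)
cmd=.0500
for n in range(14):
    r.line_to([x,y,cmd+OFF],.015); r.wait(.1)
    s=status.get_obs(); z=s['eef_pos'][2]-OFF; print(n,round(s['time'],2),'cmd %.4f tip %.5f F'%(cmd,z),s['contact_force'][2])
    if z<tgt: break
    cmd-=.0005 if cmd>.0493 else .00012
r.line_to([x,y,.058+OFF],.08)
feel(4,start=.0560,lim=2.,rate=.006,end=.0475)
feel(1,start=.0560,lim=2.,rate=.006,end=.0475)
```

```text
0 34.51 cmd 0.0500 tip 0.05041 F 0.5265477241289152
1 34.86 cmd 0.0495 tip 0.05023 F 4.972252899535154
4 True t 36.45 tip 0.0502511741213251 xy [ 0.6434 -0.1324] dF 6.042971686348464
1 True t 38.65 tip 0.0504154442909107 xy [ 0.583  -0.1727] dF 4.94435459220243
```

Run:
```python
from f import *
feel(4,start=.0540,lim=2.,rate=.005,end=.0485)
feel(3,start=.0540,lim=2.,rate=.005,end=.0485)
print(status.get_obs()['time'])
```

```text
4 True t 40.68 tip 0.050241789326917044 xy [ 0.6435 -0.1324] dF 4.982019239995185
3 True t 42.95 tip 0.05034684590178093 xy [ 0.623  -0.2332] dF 4.361934393750051
43.3167
```

Pad 4 is now level to within about 0.15 mm. Time to return the probe.

Run:
```python
from f import *
x,y=.5413,.2142
x4=status.get_obs()['eef_pos']
r.line_to([x4[0],x4[1],.15],.12)
r.move_to([x,y,.142],ori(-14.6)); r.wait(.15); S('above')
print(r.line_to([x,y,.075],.05,force_limit=8)); S('in')
print(r.line_to([x,y,.0685],.02,force_limit=5)); S('seat')
```

```text
above 45.48 [0.5419 0.2133 0.142 ] [-0.0691 -0.4594 -2.3504] 0.017
False
in 46.98 [0.5417 0.2143 0.0755] [-0.0332  0.037  -2.2061] 0.0174
True
seat 47.31 [0.5418 0.2143 0.0696] [0.9145 0.4543 4.1307] 0.0174
```

Seated at z = 0.0696, against 0.0697 when I took it. Releasing, then retreating and checking.

Run:
```python
from f import *
r.open_gripper(); r.wait(.2); S('open')
r.line_to([.5413,.2142,.17],.1)
r.line_to([.53,.23,.26],.15,frame=ori(0)); r.wait(.2)
snap('wrist','wend'); snap('side','send'); p,d,c=load('wend'); X=pts(d,c)
hsv=cv2.cvtColor(p,cv2.COLOR_RGB2HSV).astype(int)
t=(np.hypot(X[...,0]-.54,X[...,1]-.214)<.05)&(d>0)&(X[...,2]<.13)&(X[...,2]>.107)&(hsv[...,2]>180)&(hsv[...,0]<20)
print(t.sum(),np.median(X[t],0)); S('end')
```

```text
open 48.17 [0.5406 0.214  0.0684] [ 0.314  -0.2017  0.4693] 0.0855
368 [0.5401 0.2147 0.1125]
end 50.41 [0.5297 0.2298 0.2589] [-0.2605 -0.1333  1.0556] 0.0854
```

View pics/wend.png

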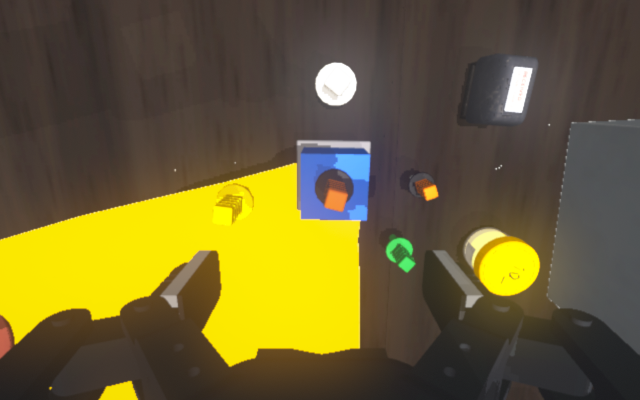

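View pics/send.png

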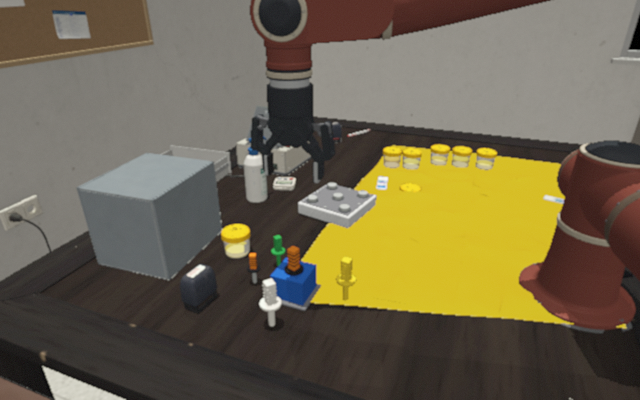

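The probe stands home in the holder: (335,190) in the wrist view and (294,262) in the side view. The decoys are undisturbed and the gripper is clear, so I'm handing in.

Run:
```python
from h import *
workorder.finish_job(); print(status.get_obs()['time'])
```

```text
the job is handed in; nothing more can be done
the job is handed in; nothing more can be done
```

The proud pad is now level with the other four to within about 0.1–0.2 mm, and the probe is back home in its holder. I handed the job in at about 50.4 s of the 67 s allowed.

- **Finding it:** I felt all five pads at about 5–7 N. Four tops read 50.4 mm above the table. The pad at about (0.643, −0.132) read 54.4 mm, so it stood 4.0 mm proud. The camera depth readings agreed.
- **Pressing it:** I pressed it in small steps at no more than about 10 N. It was still about 0.25 mm high, so I trimmed it once. It went slightly past level: the last two feels read 50.24–50.25 mm.
- **Other pads:** The two I felt again afterwards, the centre pad and the one at (0.623, −0.233), read 50.35–50.42 mm, so they had not moved. I did not re-feel the remaining two. The probe never touched the deck.
- **Feel force:** It overshot the 2–3 N stop I set, peaking at 6.8 N, but stayed below the 9 N at which a pad gives way.
- **Probe back home:** It seated at the height where I picked it up (69.6 mm against 69.7 mm), and its top measures 112.5 mm, as at the start. The last pictures show the bystanders and decoy probes in view where they were, and the gripper open and clear.

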